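# Send a tin through the twist rinser and stand it to drain

## Task

Stand the small open tin, mouth up, on the open infeed at the top of the twist rinser and let it go, so that it slides through the twisted cage by itself and comes out turned over at the bottom stop. Then lift it out and stand it mouth down on the ribbed drying mat, beside the glass jar already draining there, and let go of it. Leave the jars, the bottle and the bigger tin standing where they are.

Things in the scene. Friction and masses are not known exactly. Their poses are not given: they have to be found in the camera images.
- rinser: Fixed countertop gravity twist rinser of bright 6 mm stainless rods: a guide sloping down 40 degrees along its own +x whose cage twists half a turn. Open infeed at the high -x end, open outfeed at the low +x end, drip tray 285 x 190 mm as foot. Origin: centre of the tray's underside; z up. Spans x -200 to +190 mm, 335 mm high. Slippery: a tin let go slides at once.
- infeed (a point): On the open infeed's floor of three rods, on its midline: the centre of the tin's base belongs here, the tin standing square to the slope, so its axis leans 40 degrees from vertical towards the rinser's +x. 15 mm either way along the slope is as good. Side rods 31 mm above the floor (square to it) leave 6 mm each side of the tin, more at the flared upper end; nothing is above.
- cage_mouth (a point): On the floor rods 43 mm down the slope from the infeed point, where the closed cage begins: its roof rods are 107 mm above the floor (square to it) at their flared ends and 101 mm inside; the first carrying hoop is 40 mm farther down and rises 123 mm above the floor. The infeed's upper end tops out 325 mm above the counter.
- cage_mid (a point): Point on the guide's line in the middle of the twist, which the tin passes lying on its side; the inside is 66 x 101 mm. Not to be reached through the rods. A tin let go on the infeed takes about 0.6 s to the stop.
- outfeed (a point): On the open outfeed's floor (same 40 degree slope), on its midline: where the centre of the tin's mouth is when it rests mouth down against the stop (within 8 mm). Its closed base is then 89 mm away square to the slope, so it leans 40 degrees from vertical towards the rinser's +x (seldom also 15 degrees sideways). Roof and high side rods end 31 mm up the slope, so nothing is above the tin.
- stop (a point): Foot of the rubber stop at the outfeed, on the midline of the floor, 27 mm down the slope from the outfeed point; the stop is 60 mm wide and 82 mm high, square to the slope. Here side rods stand up to 42 mm above the floor, 3 mm beside the tin; the upper 47 mm of the tin is free on both sides.
- tin: The small open tinplate can, plain metal with beaded sides: 54 mm diameter, 89 mm tall, 2 mm wall, about 45 g, closed base, open mouth. Origin: centre of the base (its underside at the start); z runs along its axis from base to mouth, so it points up at the start. It stands mouth up in one of four places on the board.
- tin_mid (a point): Centre of the small tin, on its axis, 44.5 mm from the base.
- tin_mouth (a point): Centre of the small tin's open mouth, on its axis, 89 mm from the base.
- board: Wooden serving board, fixed, 240 x 230 mm, 14 mm thick, with the small tin and three other things standing on it in a two by two square about 115 mm apart. Origin: centre of its underside; z up.
- big_tin: Bystander: the larger open tin of the same make, 73 mm diameter, 110 mm tall, too big for the rinser. Origin: centre of its underside.
- oil_bottle: Bystander: green glass oil bottle, 62 mm diameter, 200 mm tall. Origin: centre of its underside.
- jam_jar: Bystander: closed jam jar, 68 mm diameter, 100 mm tall. Origin: centre of its underside.
- mat: Grey ribbed rubber drying mat lying on the counter, fixed, 250 mm (its x) by 190 mm (its y), its top 8 mm above the counter. Origin: centre of its underside; z up.
- drained_jar: Bystander: clear glass jar standing upside down somewhere on the mat, 68 mm diameter, 100 mm tall. Origin: centre of its lower end; z up.
There are look-alikes about, which are no part of the job. Leave any turquoise or yellow look-alike of the tin alone.

How it is judged:
By the outcome, as a careful person would: the job done as asked, in the order asked, and still so for the second after the job is handed in, with the robot touching nothing.
It also fails if it takes over 48 s, if anything falls off the work surface, if the arm or the gripper's body presses on something with over 40 N, if the wrist force passes 120 N, or if a joint passes its speed limit or range.

## Robot

A 6-joint arm with a two-finger parallel gripper is mounted at the origin on the work surface. World frame = base frame: x ahead of the robot, y to its left, z up, the work surface at z = 0. Lengths are in m, angles in degrees, forces in N, time in s.
With the tool pointing down it reaches from about 0.35 to 0.875 m from the base axis. Payload 4.2 kg.
Tool frame: the origin (TCP) lies on the centre line of the jaws, within the pads' length; the fingertips stand tip_reach ahead of it and the grasp point (between the pads) is the TCP (tip_reach is the distance from the TCP to the fingertips, in m); z points along the fingers, y is the line along which they close (so a half turn about z gives the same grasp; the last joint's range is limited). The gripper opens to 87 mm and grips with 3 to 60 N. Pads are 19 mm wide; open, the fingers measure 117 mm over their backs; the gripper's body (75 mm by 190 mm) begins 51 mm behind the grasp point.
Start: joints at [86.035, 22.042, 0.453, 0, -68.411, -14.817], TCP at [0.201, 0.592, 0.242] pointing down, gripper open.
Joint ranges: [-179.83, 179.83], [-69.29, 118.12], [-61.27, 80.66], [-181.25, 117.63], [-171.15, -9.14], [-177.46, 177.46]. Speed limits (degrees/s): [159.86, 159.86, 180, 180, 180, 180].

## Interface

Orientations are given as a 3x3 rotation matrix whose columns are the frame's x, y, z axes.
In Python, from station import sense, capture, finish_job, tip_reach gives the robot as it stands.
- The arm moves only by the tool arm_command, never from a script. Its argument "deltas" is a list of rows, each a list of 7 numbers: the turn, a rotation vector about the tool's x, y, z in rad, then the shift along the tool's x, y, z in cm, then the closure, from -1 (fully open) to 1 (shut), so that 0 is half open. In form: [[rx, ry, rz, dx, dy, dz, hand], ...]. A call has 1 to 8 rows; each row is the pose to reach, as a shift and turn from the pose commanded when the call began, along the tool's axes at that moment; what a row does not reach only later rows make up. A row lasts 1/12 s, in which the tool goes at most 41.7 mm and 7.16 degrees, less where a joint would pass 70% of its speed; a pose out of reach is approached as far as the arm can. A call with a gripper value outside its range is refused whole. The fingers move at their own pace and stop on an object; the grip force is fixed at half the most. Time passes only in rows, so rows that repeat a pose let the fingers close. It gives the time, the measured TCP pose, the force, the opening and the grip force at its end, in the units of the state.
- sense(): the state, without advancing time (a new reading comes with each control period).
- capture(name): name is "side" or "top"; returns a dict with "pixels" (384x512x3 uint8, blue, green, red), "fovy" (degrees; the focal length in pixels is half the picture's height over the tangent of half this angle, whatever the lens; pixels are square), "cx", "cy" (the principal point, pixels), "rvec" (rotation vector, rad) and "tvec" (3), from world to camera coordinates, as OpenCV has them. Camera axes: x right, y down, z forward; pixel columns grow to the right and rows downward; lengths in m; the calibration is good to about 2 mm. A picture is of the moment at which its call begins. There is no depth.
- finish_job(): hands the job in; it is judged then, once.
The state is a dict: "time_s": time; "joints": joint angles; "joint_velocities": joint speeds; "effort": joint torques, N m; "tcp_pos": TCP position; "ee_rot": TCP orientation; "wrist_force": force on the tool from outside, world axes, zero at the start; "moment": the same for the moment, N m; "gripper_width": opening from 0.0 (shut) to 1.0 (fully open); "gripper_force": force on a finger pad.
Only numpy, scipy, OpenCV 4.12 (cv2) and the standard library are available. Lean on these libraries where they do the work, as an engineer would, in place of code of your own. Each camera call takes 0.05 s, during which the arm holds its last target. There are 200 camera calls.

## Working session

There is one attempt and no reset: what is moved stays moved. The work goes in short steps, Python scripts to look and compute and a tool call to move; the robot and the scene stay as the last step left them, time stands still between calls to the robot, and variables do not carry over. Pictures are saved under pics/ and viewed, at most 11 in all, crops included, and the job is handed in when it is done.

Besides the shell and the picture viewer there is one more tool, called after ">>>" by a JSON object that holds its "fn" and its "kwargs", one argument or row to a line. arm_command: Moves the arm, as the interface text tells. Its arguments: {"type":"object","properties":{"deltas":{"type":"array"}},"required":["deltas"]}

```bash
mkdir -p pics; ls; python3 - <<'E'
from station import *
import cv2,pickle
print(tip_reach); s=sense(); print(s)
for n in("side","top"):
    c=capture(n); cv2.imwrite(f"pics/{n}0.png",cv2.resize(c["pixels"],None,fx=1.5,fy=1.5)); print({k:v for k,v in c.items() if k!="pixels"})
    pickle.dump(c,open(n+"0.pkl","wb"))
E
```

```text
pics
0.019
{'time_s': 0.0, 'joints': array([ 8.60361974e+01,  2.20907869e+01,  3.81032760e-01, -2.78480212e-02,
       -6.84112547e+01, -1.48155355e+01]), 'joint_velocities': array([ 0.0327249 , -0.02457634,  0.09077183,  0.03634412, -0.03084792,
       -0.00563348]), 'effort': array([-4.88849237e-04, -3.90664744e+01,  1.87398130e+01,  4.21957210e+00,
        1.08404263e-02, -2.12801310e-04]), 'tcp_pos': array([0.20101898, 0.59120918, 0.2404708 ]), 'ee_rot': array([[ 9.46707704e-01, -3.22093414e-01, -5.96854198e-04],
       [-3.22093950e-01, -9.46705434e-01, -2.07566790e-03],
       [ 1.03513848e-04,  2.15729392e-03, -9.99997668e-01]]), 'wrist_force': array([ 0.421245  ,  0.10206796, -0.38731807]), 'moment': array([ 0.0386023 , -0.01105178,  0.05202016]), 'gripper_force': 0.0, 'gripper_width': 1.004919513220539}
{'fovy': 42.2787309344793, 'cx': 257.0758987190923, 'cy': 188.365939418783, 'rvec': array([ 2.23302901, -0.83945324,  0.35781083]), 'tvec': array([-0.31746837,  0.38615656,  1.31195582])}
{'fovy': 51.760462974273366, 'cx': 257.416278309445, 'cy': 188.9049099697256, 'rvec': array([ 2.14446292, -2.1688921 ,  0.18470628]), 'tvec': array([0.06467451, 0.5180717 , 1.32523637])}
```

View pics/side0.png

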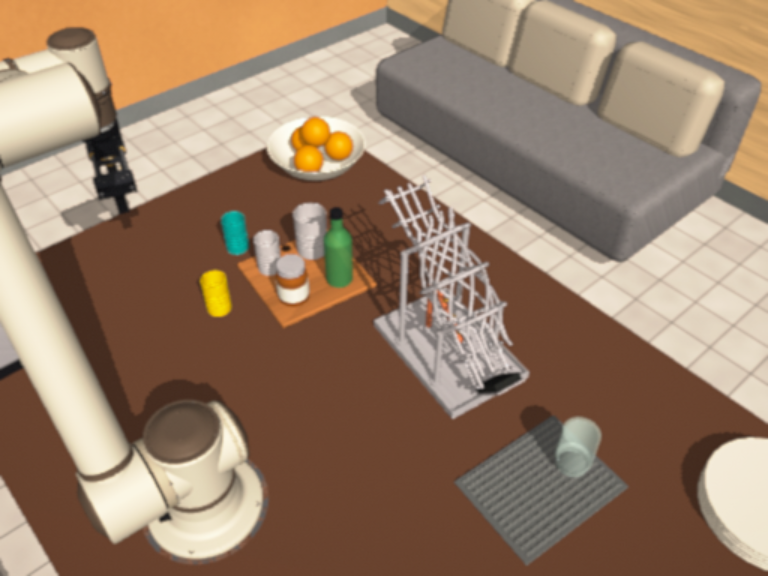

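View pics/top0.png

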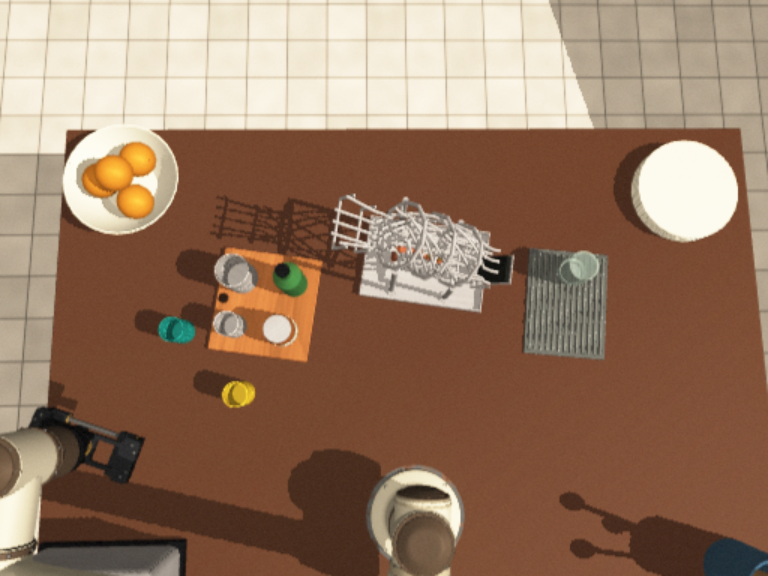

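The side view shows the small tin at about (267,253) of the 1.5x picture, with the jam jar, big tin and bottle beside it. The rinser runs from upper left to lower right (infeed about (405,195), stop about (500,380)). The mat is at (540,490), with the jar at (578,447). In the top view the tin is at (228,323), the infeed at (350,222), the stop at (497,268) and the mat at (566,303).

```bash
cat > h.py <<'E'
import numpy as np,cv2,pickle
from station import *
def cam(c):
    f=c["pixels"].shape[0]/2/np.tan(np.radians(c["fovy"])/2)
    K=np.array([[f,0,c["cx"]],[0,f,c["cy"]],[0,0,1.]]); R=cv2.Rodrigues(np.array(c["rvec"]))[0]
    return K,R,np.array(c["tvec"],float)
def proj(c,P):
    K,R,t=cam(c); return cv2.projectPoints(np.atleast_2d(np.array(P,float)),np.array(c["rvec"]),t,K,None)[0][:,0]
def onz(c,uv,z):
    K,R,t=cam(c); o=-R.T@t; d=R.T@np.linalg.inv(K)@[uv[0],uv[1],1]; return o+d*(z-o[2])/d[2]
def tri(c1,u1,c2,u2):
    M=[cam(c)[0]@np.c_[cam(c)[1],cam(c)[2]] for c in(c1,c2)]
    X=cv2.triangulatePoints(M[0],M[1],np.array(u1,float).reshape(2,1),np.array(u2,float).reshape(2,1))[:,0]; return X[:3]/X[3]
def load(n): return pickle.load(open(n+".pkl","rb"))
def crop(c,x0,y0,w,h,k): return cv2.resize(c["pixels"][y0:y0+h,x0:x0+w],None,fx=k,fy=k,interpolation=cv2.INTER_CUBIC)
E
python3 - <<'E'
from h import *
s,t=load("side0"),load("top0")
cv2.imwrite("pics/rs.png",crop(s,240,110,130,175,3.4)[:595]);cv2.imwrite("pics/rt.png",crop(t,210,120,150,95,5.2))
a=crop(s,125,125,135,100,3); b=crop(t,130,155,135,100,3)
c=crop(s,295,270,135,100,3); d=crop(t,340,155,135,100,3)
cv2.imwrite("pics/bm.png",np.vstack([np.hstack([a,b]),np.hstack([c,d])])[:600,:800])
E
```

```text
(no output)
```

View pics/rs.png

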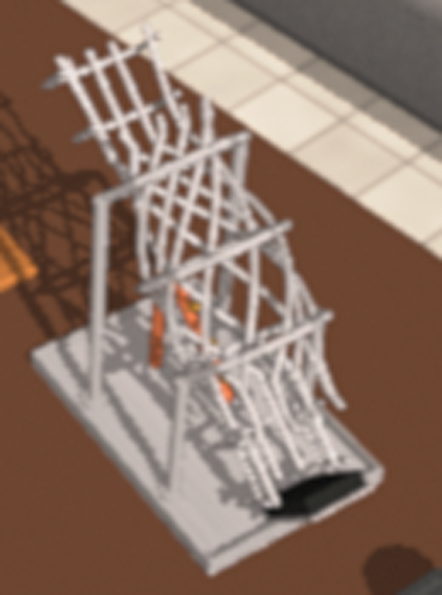

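View pics/rt.png

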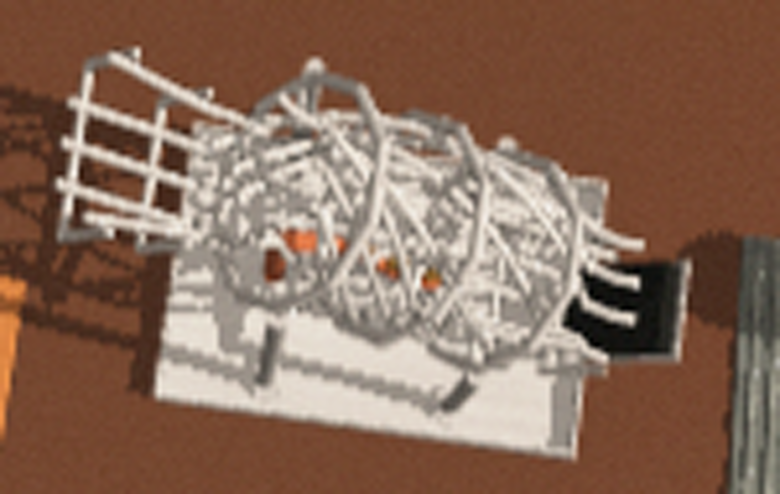

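View pics/bm.png

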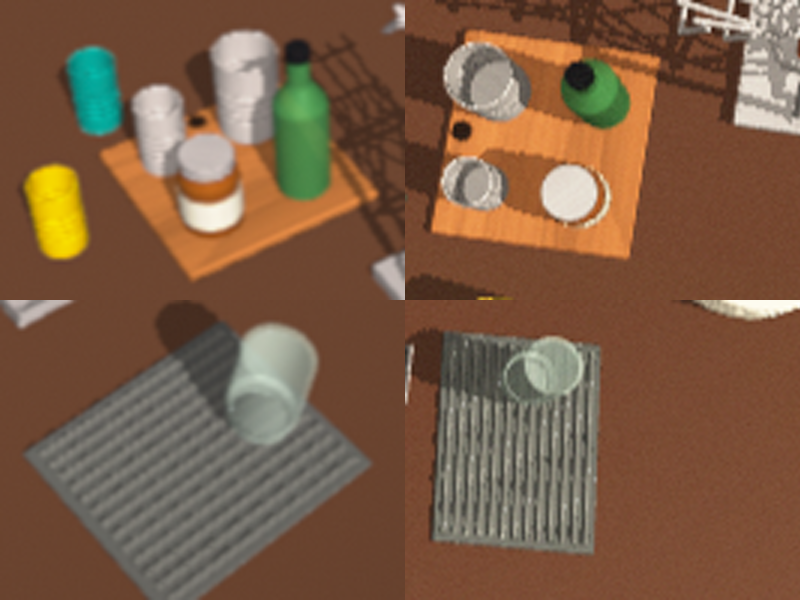

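The crops show the following:
- **Tin:** its mouth is at side crop (159,98) and top crop (467,182).
- **Rinser infeed:** the upper crossbar ends are at side (45,85)/(155,35) and top (65,238)/(92,65).
- **Tray:** corners at side (35,355), (210,570), (382,475) and top (155,400), (575,458).
- **Mat and jar:** the mat corners and the jar, which stands at the mat's far right, are visible.

```bash
python3 - <<'E'
from h import *
np.set_printoptions(precision=4,suppress=True)
s,t=load("side0"),load("top0")
S=lambda u,v:(240+u/3.4,110+v/3.4); T=lambda u,v:(210+u/5.2,120+v/5.2)
A=lambda u,v:(125+u/3,125+v/3); B=lambda u,v:(130+(u-405)/3,155+v/3)
C=lambda u,v:(295+u/3,270+(v-300)/3); D=lambda u,v:(340+(u-405)/3,155+(v-300)/3)
def show(n,us,ut):
    X=tri(s,us,t,ut); print(n,X,"res",(proj(s,X)[0]-us).round(1),(proj(t,X)[0]-ut).round(1)); return X
show("trayNL",S(35,355),T(155,400)); show("trayNR",S(210,570),T(575,458));
for h in(.006,.012): print("tray z",h,onz(t,T(155,400),h),onz(t,T(575,458),h),onz(s,S(35,355),h),onz(s,S(210,565),h),onz(s,S(382,470),h),"FR top",onz(t,T(607,183),h))
show("barN",S(45,85),T(65,238)); show("barF",S(155,35),T(92,65))
show("stopR",S(365,475),T(690,262)); show("stopL",S(265,515),T(680,358))
show("tinmouth",A(159,98),B(467,182))
print("tin z.103",onz(t,B(467,182),.103),onz(s,A(159,98),.103))
print("tin base top z.014+", onz(t,B(482,184),.016))
print("board",[onz(t,B(*p),.014)[:2] for p in((467,30),(660,57),(630,258),(432,232))])
print("jam",onz(t,B(570,193),.114),"big",onz(t,B(477,77),.124),"bottle cap",onz(t,B(578,75),.214))
print("mat top",[onz(t,D(*p),.008)[:2] for p in((443,333),(600,347),(593,553),(433,541))])
print("mat side",[onz(s,C(*p),.008)[:2] for p in((225,322),(370,462),(25,453))])
print("jar",onz(t,D(554,366),.108),onz(t,D(529,377),.01),onz(s,C(262,410),.01))
E
```

```text
trayNL [0.4967 0.1188 0.0118] res [-0.4  0.1] [ 0.4 -0.5]
trayNR [ 0.4526 -0.1623  0.0074] res [ 0.1 -0. ] [-0.1  0.1]
tray z 0.006 [0.4955 0.1202 0.006 ] [ 0.4532 -0.1629  0.006 ] [0.5014 0.122  0.006 ] [ 0.4567 -0.1579  0.006 ] [ 0.6456 -0.1868  0.006 ] FR top [ 0.6431 -0.192   0.006 ]
tray z 0.012 [0.4948 0.12   0.012 ] [ 0.4526 -0.1618  0.012 ] [0.4978 0.1179 0.012 ] [ 0.4534 -0.1606  0.012 ] [ 0.6414 -0.1894  0.012 ] FR top [ 0.6417 -0.1907  0.012 ]
barN [0.5493 0.1633 0.2841] res [ 0.1 -0. ] [-0.1  0.1]
barF [0.6506 0.1419 0.2982] res [-2.   0.4] [ 2.  -2.8]
stopR [ 0.5664 -0.2218  0.1001] res [ 0.7 -0.2] [-0.5  0.8]
stopL [ 0.4874 -0.2011  0.0998] res [ 5.3 -1.4] [-3.8  6. ]
tinmouth [0.4264 0.4042 0.1056] res [-0.3  0. ] [ 0.3 -0.4]
tin z.103 [0.4252 0.4056 0.103 ] [0.4287 0.4061 0.103 ]
tin base top z.014+ [0.4299 0.4097 0.016 ]
board [array([0.6106, 0.4319]), array([0.5765, 0.2065]), array([0.3436, 0.2401]), array([0.3759, 0.4655])]
jam [0.4114 0.2936 0.114 ] big [0.5359 0.3928 0.124 ] bottle cap [0.5216 0.2715 0.214 ]
mat top [array([ 0.6024, -0.283 ]), array([ 0.5839, -0.4704]), array([ 0.3407, -0.4456]), array([ 0.3569, -0.2595])]
mat side [array([ 0.6017, -0.2915]), array([ 0.5821, -0.4735]), array([ 0.3561, -0.2642])]
jar [ 0.5439 -0.3768  0.108 ] [ 0.5481 -0.3823  0.01  ] [ 0.5502 -0.3768  0.01  ]
```

```bash
cat >> h.py <<'E'
from scipy.spatial.transform import Rotation as Ro
np.set_printoptions(precision=4,suppress=True)
# rinser frame
yaw=np.arctan2(-.281,-.0428); RO=np.array([.5686,-.0351,0])
EX=np.array([np.cos(yaw),np.sin(yaw),0]); EY=np.array([-EX[1],EX[0],0]); Z=np.array([0,0,1.])
c4,s4=np.cos(np.radians(40)),np.sin(np.radians(40))
DN=c4*EX-s4*Z; NN=s4*EX+c4*Z
def rin(x,y,z): return RO+x*EX+y*EY+z*Z
def Rt(z,y):
    z=np.array(z,float);y=np.array(y,float);z/=np.linalg.norm(z);y-=z*(y@z);y/=np.linalg.norm(y);return np.c_[np.cross(y,z),y,z]
def plan(p,R):
    s=sense();r0=s["ee_rot"];rv=Ro.from_matrix(r0.T@R).as_rotvec();d=r0.T@(np.array(p)-s["tcp_pos"])*100
    print("row",rv.round(4),d.round(2),"rows",max(np.linalg.norm(d)/4.17,np.degrees(np.linalg.norm(rv))/7.16).round(1))
E
python3 - <<'E'
from h import *
s,t=load("side0"),load("top0")
T=lambda u,v:(210+u/5.2,120+v/5.2)
for p in((75,102),(68,143),(62,185)):
    X=onz(t,T(*p),.297)-RO; print("floor rod end rinser xy",X@EX,X@EY)
I=rin(-.175,0,.2776)
S=crop(s,240,110,130,175,3.4)[:595]; Tp=crop(t,210,120,150,95,5.2)[:, :780]
def ln(P,Q,col):
    for c,im,f in((s,S,lambda q:((q-[240,110])*3.4)),(t,Tp,lambda q:((q-[210,120])*5.2))):
        q=f(proj(c,[P,Q])).round().astype(int); cv2.line(im,tuple(map(int,q[0])),tuple(map(int,q[1])),col,1,cv2.LINE_AA)
g=(0,255,0);r=(0,0,255);b=(255,0,0)
for y in(-.033,0,.033): ln(I-.035*DN+y*EY,I+.043*DN+y*EY,g)
for y in(-.033,.033): ln(I-.035*DN+y*EY+.031*NN,I+.043*DN+y*EY+.031*NN,r)
ln(I,I+.089*NN,b); H=I+.083*DN; ln(H+.123*NN-.07*EY,H+.123*NN+.07*EY,b)
ln(I,I+.4*DN,b)
for a in((-1,-1),(1,-1),(1,1),(-1,1)): pass
cs=[rin(.1425*a,.095*b_,.01) for a,b_ in((-1,-1),(1,-1),(1,1),(-1,1))]
for i in range(4): ln(cs[i],cs[(i+1)%4],(255,255,0))
S=cv2.resize(S,None,fx=1,fy=1); out=np.zeros((600,800,3),np.uint8); out[:S.shape[0],:340]=S[:,:340]; k=460/780; q=cv2.resize(Tp[:, :],None,fx=k,fy=k); out[:q.shape[0],340:800]=q
q=Tp[20:300,20:480]; out[300:580,340:800]=q
cv2.imwrite("pics/ov.png",out)
plan([.427,.406,.24],Rt([0,0,-1],[-1,-1,0]))
E
```

```text
floor rod end rinser xy -0.19784928508419078 0.02404813008224077
floor rod end rinser xy -0.19817223984728574 0.0008917289818548557
floor rod end rinser xy -0.1978765624678373 -0.02259256925985727
row [ 0.002  -0.0006  0.4575] [27.36 10.26  0.08] rows 7.0
```

View pics/ov.png

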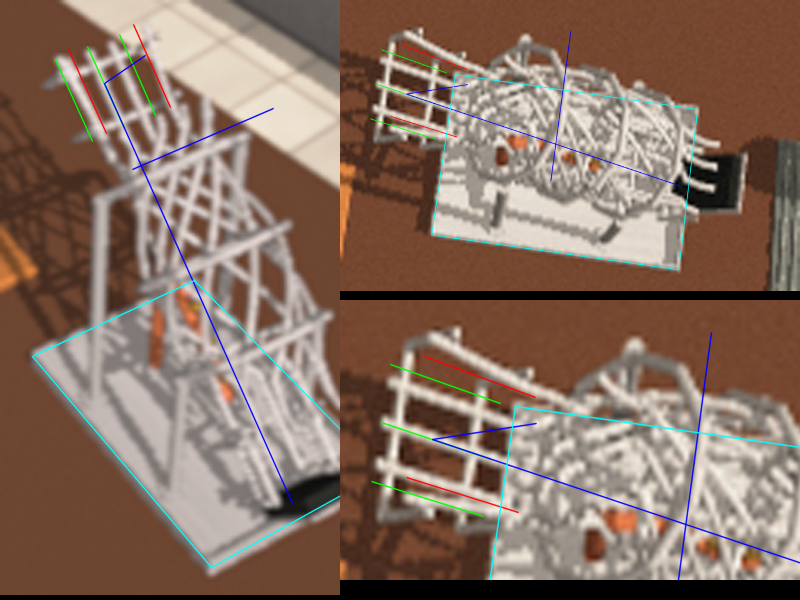

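The overlay agrees with the rinser pose in plan: tray outline, floor rods, and upper rod ends at x=-198. The height I'll confirm by touch. Now moving to above the tin.

>>> {"fn": "arm_command", "kwargs": {
  "deltas": [
    [0,0,0.458,27.4,10.3,0.1,-1],
    [0,0,0.458,27.4,10.3,0.1,-1],
    [0,0,0.458,27.4,10.3,0.1,-1],
    [0,0,0.458,27.4,10.3,0.1,-1],
    [0,0,0.458,27.4,10.3,0.1,-1],
    [0,0,0.458,27.4,10.3,0.1,-1],
    [0,0,0.458,27.4,10.3,0.1,-1],
    [0,0,0.458,27.4,10.3,0.1,-1]
  ]
}}

```text
time_s: 0.77
tcp_pos: [0.4313, 0.4014, 0.24]
ee_rot: [[0.702, -0.712, -0.0], [-0.712, -0.702, -0.002], [0.001, 0.002, -1.0]]
wrist_force: [-0.7, 0.9, -0.1]
gripper_width: 1.002
gripper_force: 0.0
```

```bash
python3 - <<'E'
from h import *
s,t=load("side0"),load("top0")
S=lambda u,v:(240+u/3.4,110+v/3.4); T=lambda u,v:(210+u/5.2,120+v/5.2)
for us,ut in(((152,33),(135,52)),((62,60),(105,230))):
    X=tri(s,S(*us),t,T(*ut)); d=X-RO; print(X,"rinser",d@EX,d@EY,"res",proj(s,X)[0]-S(*us))
plan([.427,.406,.078],Rt([0,0,-1],[-1,-1,0]))
E
```

```text
[0.6413 0.1255 0.3165] rinser -0.1697332240438735 0.04769337905602418 res [ 0.7065 -0.1613]
[0.5456 0.1388 0.3275] rinser -0.168491070311997 -0.04895210896538865 res [-0.2504  0.0439]
row [ 0.0017 -0.0013 -0.0072] [-0.65 -0.04 16.2 ] rows 3.9
```

>>> {"fn": "arm_command", "kwargs": {
  "deltas": [
    [0,0,0,-0.65,0,4,-1],
    [0,0,0,-0.65,0,8,-1],
    [0,0,0,-0.65,0,12,-1],
    [0,0,0,-0.65,0,15,-1],
    [0,0,0,-0.65,0,16.2,-1],
    [0,0,0,-0.65,0,16.2,-1]
  ]
}}

```text
time_s: 1.27
tcp_pos: [0.421, 0.4082, 0.0741]
ee_rot: [[0.706, -0.708, -0.005], [-0.708, -0.706, -0.008], [0.002, 0.009, -1.0]]
wrist_force: [0.4, -1.0, -0.1]
gripper_width: 1.002
gripper_force: 0.0
```

```bash
python3 - <<'E'
from h import *
print(sense()["tcp_pos"],sense()["wrist_force"])
c,d=capture("side"),capture("top")
a=crop(c,125,95,135,130,3.0)[:, :400]; b=crop(d,115,165,110,107,3.6)[:, :400]
h=min(a.shape[0],b.shape[0]);cv2.imwrite("pics/g1.png",np.hstack([a[:h],b[:h]])[:600,:800])
E
```

```text
[0.421  0.4082 0.0741] [ 0.4479 -0.9968 -0.0622]
```

View pics/g1.png

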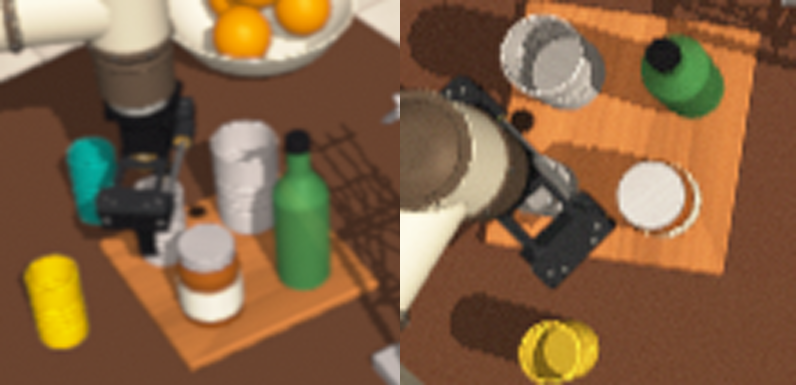

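The fingers straddle the tin (side about (165,215), top about (545,185)) with no contact on the neighbours. I'll let the arm settle before closing.

>>> {"fn": "arm_command", "kwargs": {
  "deltas": [
    [0,0,0,0,0,0,-1],
    [0,0,0,0,0,0,-1],
    [0,0,0,0,0,0,-1]
  ]
}}

```text
time_s: 1.62
tcp_pos: [0.4233, 0.4114, 0.0801]
ee_rot: [[0.707, -0.707, 0.002], [-0.707, -0.707, 0.003], [-0.001, -0.003, -1.0]]
wrist_force: [-0.3, 0.1, -0.9]
gripper_width: 0.996
gripper_force: 0.0
```

```bash
python3 - <<'E'
from h import *
plan([.427,.406,.080],Rt([0,0,-1],[-1,-1,0]))
E
```

```text
row [-0.003   0.0007 -0.0002] [0.64 0.12 0.01] rows 0.2
```

>>> {"fn": "arm_command", "kwargs": {
  "deltas": [
    [0,0,0,0.6,0.1,0.1,-1],
    [0,0,0,0.6,0.1,0.1,-1],
    [0,0,0,0.6,0.1,0.1,1],
    [0,0,0,0.6,0.1,0.1,1],
    [0,0,0,0.6,0.1,0.1,1],
    [0,0,0,0.6,0.1,0.1,1],
    [0,0,0,0.6,0.1,0.1,1],
    [0,0,0,0.6,0.1,0.1,1]
  ]
}}

```text
time_s: 2.28
tcp_pos: [0.4264, 0.4057, 0.0775]
ee_rot: [[0.707, -0.707, 0.0], [-0.707, -0.707, 0.0], [0.0, -0.0, -1.0]]
wrist_force: [-0.3, -0.4, 0.0]
gripper_width: 0.628
gripper_force: 0.1
```

```bash
python3 - <<'E'
from h import *
s=sense();print(s["tcp_pos"],s["gripper_width"]*87,s["gripper_force"],s["wrist_force"])
E
```

```text
[0.4264 0.4057 0.0775] 54.66859243476319 0.08120565889932152 [-0.3401 -0.4115  0.0372]
```

Just contacting. A few more rows will build the grip, then I lift.

>>> {"fn": "arm_command", "kwargs": {
  "deltas": [
    [0,0,0,0,0,0,1],
    [0,0,0,0,0,0,1],
    [0,0,0,0,0,0,1],
    [0,0,0,0,0,-3,1],
    [0,0,0,0,0,-7,1],
    [0,0,0,0,0,-11,1],
    [0,0,0,0,0,-15,1],
    [0,0,0,0,0,-19,1]
  ]
}}

```text
time_s: 2.95
tcp_pos: [0.426, 0.4051, 0.2694]
ee_rot: [[0.707, -0.707, -0.0], [-0.707, -0.707, -0.0], [-0.0, 0.0, -1.0]]
wrist_force: [0.2, 1.2, -0.4]
gripper_width: 0.617
gripper_force: 30.0
```

```bash
python3 - <<'E'
from h import *
s=sense();print(s["joints"],s["gripper_width"]*87,s["gripper_force"])
I=rin(-.175,0,.2776)-.005*DN
print("TCP at infeed",I+.0635*NN, "hover",I+.1735*NN, Rt(-NN,-EY))
plan([.47,.30,.46],Rt([0,0,-1],-EY))
plan(I+.1735*NN,Rt(-NN,-EY))
E
```

```text
[ 59.3287  17.4052  -2.3719  -0.0094 -70.2473 -14.3484] 53.692504537475045 30.000061434548115
TCP at infeed [0.5894 0.1013 0.3295] hover [0.5787 0.0314 0.4137] [[-0.1153 -0.9886  0.0968]
 [-0.7573  0.1506  0.6355]
 [-0.6428  0.     -0.766 ]]
row [ 0.0004 -0.0002  0.9361] [ 10.54   4.33 -19.06] rows 7.5
row [ 0.3268 -0.6458  0.8966] [ 37.23  15.62 -14.42] rows 10.3
```

>>> {"fn": "arm_command", "kwargs": {
  "deltas": [
    [0,0,0.936,10.5,4.3,-19,1],
    [0,0,0.936,10.5,4.3,-19,1],
    [0,0,0.936,10.5,4.3,-19,1],
    [0,0,0.936,10.5,4.3,-19,1],
    [0,0,0.936,10.5,4.3,-19,1],
    [0,0,0.936,10.5,4.3,-19,1],
    [0,0,0.936,10.5,4.3,-19,1],
    [0,0,0.936,10.5,4.3,-19,1]
  ]
}}

```text
time_s: 3.62
tcp_pos: [0.4704, 0.3003, 0.459]
ee_rot: [[-0.157, -0.988, 0.002], [-0.988, 0.157, 0.002], [-0.003, -0.001, -1.0]]
wrist_force: [-0.5, 0.8, -1.3]
gripper_width: 0.621
gripper_force: 30.0
```

```bash
python3 - <<'E'
from h import *
s=sense();print(s["joints"],s["joint_velocities"].round(1),s["gripper_force"])
I=rin(-.175,0,.2776)-.005*DN
plan(I+.1735*NN,Rt(-NN,-EY))
E
```

```text
[ 49.1794  11.5767  15.9921  -0.0239 -94.2512 -58.2053] [  0.7   1.1  -2.1  -0.5   0.2 -37.6] 29.997914296764066
row [-0.0033 -0.6955 -0.0057] [ 24.86 -14.91   4.47] rows 7.0
```

>>> {"fn": "arm_command", "kwargs": {
  "deltas": [
    [-0.003,-0.695,-0.006,24.9,-14.9,4.5,1],
    [-0.003,-0.695,-0.006,24.9,-14.9,4.5,1],
    [-0.003,-0.695,-0.006,24.9,-14.9,4.5,1],
    [-0.003,-0.695,-0.006,24.9,-14.9,4.5,1],
    [-0.003,-0.695,-0.006,24.9,-14.9,4.5,1],
    [-0.003,-0.695,-0.006,24.9,-14.9,4.5,1],
    [-0.003,-0.695,-0.006,24.9,-14.9,4.5,1],
    [-0.003,-0.695,-0.006,24.9,-14.9,4.5,1]
  ]
}}

```text
time_s: 4.28
tcp_pos: [0.582, 0.0248, 0.4082]
ee_rot: [[-0.123, -0.988, 0.093], [-0.76, 0.154, 0.631], [-0.638, 0.007, -0.77]]
wrist_force: [1.0, 1.4, -1.2]
gripper_width: 0.613
gripper_force: 30.0
```

>>> {"fn": "arm_command", "kwargs": {
  "deltas": [
    [0,0,0,0,0,0,1],
    [0,0,0,0,0,0,1],
    [0,0,0,0,0,0,1]
  ]
}}

```text
time_s: 4.53
tcp_pos: [0.5796, 0.0336, 0.4132]
ee_rot: [[-0.109, -0.99, 0.091], [-0.76, 0.142, 0.634], [-0.641, -0.0, -0.768]]
wrist_force: [-0.1, 1.0, 0.2]
gripper_width: 0.614
gripper_force: 30.0
```

```bash
python3 - <<'E'
from h import *
s=sense();print(s["joints"],s["joint_velocities"].round(1),s["gripper_force"],s["wrist_force"],s["tcp_pos"])
I=rin(-.175,0,.2776)-.005*DN; R=Rt(-NN,-EY)
plan(I+.1735*NN,R)
plan(I+.0785*NN,R)
c,d=capture("side"),capture("top")
B=s["tcp_pos"]+s["ee_rot"][:,2]*.0635; M=B-s["ee_rot"][:,2]*.089
a=c["pixels"].copy();b=d["pixels"].copy()
a=cv2.resize(a[60:210,200:330],None,fx=3,fy=3);b=cv2.resize(b[90:240,190:323],None,fx=3,fy=3)
for im,cc,o in((a,c,(200,60)),(b,d,(190,90))):
    q=((proj(cc,[B,M,I])-o)*3).astype(int)
    cv2.line(im,tuple(map(int,q[0])),tuple(map(int,q[1])),(0,255,0),1); cv2.circle(im,tuple(map(int,q[2])),3,(0,0,255),1)
cv2.imwrite("pics/hov.png",np.hstack([a,b]))
E
```

```text
[ -2.626   13.5476  17.061  -39.6117 -89.1503  -6.5077] [ 1.1 -0.7  0.2  0.2 -0.1  0.1] 30.00012427874026 [-0.1346  1.0069  0.1848] [0.5796 0.0336 0.4132]
row [ 0.0054 -0.003   0.0065] [ 0.14  0.05 -0.19] rows 0.1
row [ 0.0054 -0.003   0.0065] [ 0.11 -0.    9.31] rows 2.2
```

View pics/hov.png

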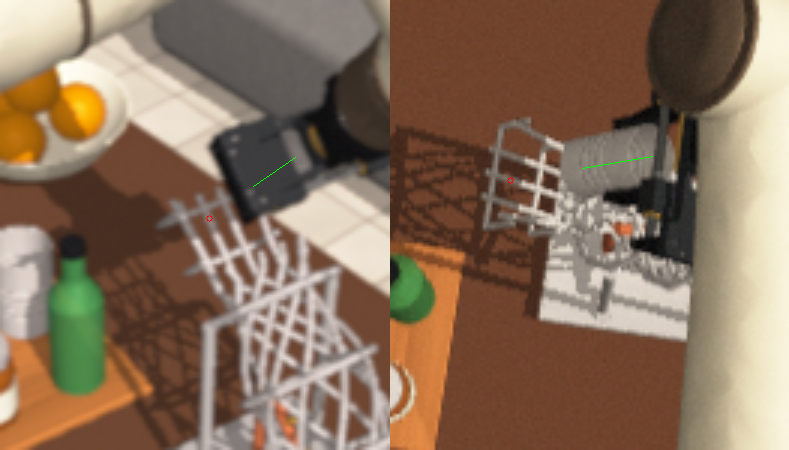

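The tin, seen in the top view at about (570,168) to (652,155), lies on the predicted axis and points at the infeed at (510,181). All is clear, so I'll descend square to the slope to 15 mm above the floor.

>>> {"fn": "arm_command", "kwargs": {
  "deltas": [
    [0.005,-0.003,0.006,0.1,0,3,1],
    [0.005,-0.003,0.006,0.1,0,6,1],
    [0.005,-0.003,0.006,0.1,0,8.3,1],
    [0.005,-0.003,0.006,0.1,0,9.3,1],
    [0.005,-0.003,0.006,0.1,0,9.3,1],
    [0.005,-0.003,0.006,0.1,0,9.3,1],
    [0.005,-0.003,0.006,0.1,0,9.3,1]
  ]
}}

```text
time_s: 5.22
tcp_pos: [0.5889, 0.0904, 0.3423]
ee_rot: [[-0.114, -0.989, 0.099], [-0.758, 0.151, 0.635], [-0.643, -0.003, -0.766]]
wrist_force: [0.7, -0.3, 0.5]
gripper_width: 0.613
gripper_force: 30.0
```

```bash
python3 - <<'E'
from h import *
s=sense();print(s["gripper_force"],s["wrist_force"],s["tcp_pos"])
I=rin(-.175,0,.2776)-.005*DN; R=Rt(-NN,-EY)
plan(I+.0645*NN,R)
E
```

```text
29.999910100596026 [ 0.7401 -0.2584  0.5485] [0.5889 0.0904 0.3423]
row [-0.0024 -0.0003  0.0012] [-0.01  0.12  1.59] rows 0.4
```

>>> {"fn": "arm_command", "kwargs": {
  "deltas": [
    [0,0,0,0,0.1,0.5,1],
    [0,0,0,0,0.1,0.9,1],
    [0,0,0,0,0.1,1.2,1],
    [0,0,0,0,0.1,1.2,1]
  ]
}}

```text
time_s: 5.55
tcp_pos: [0.5884, 0.0984, 0.3308]
ee_rot: [[-0.117, -0.988, 0.096], [-0.757, 0.152, 0.635], [-0.643, 0.002, -0.766]]
wrist_force: [-0.9, -0.2, -0.6]
gripper_width: 0.616
gripper_force: 30.0
```

>>> {"fn": "arm_command", "kwargs": {
  "deltas": [
    [0,0,0,0,0,0.2,1],
    [0,0,0,0,0,0.4,1],
    [0,0,0,0,0,0.4,1]
  ]
}}

```text
time_s: 5.8
tcp_pos: [0.5896, 0.0994, 0.33]
ee_rot: [[-0.115, -0.988, 0.1], [-0.759, 0.152, 0.633], [-0.641, -0.003, -0.767]]
wrist_force: [-2.0, -5.5, 5.3]
gripper_width: 0.619
gripper_force: 30.0
```

Touched the floor rods with about 8 N square to the slope, exactly at the modelled height. I'll ease off 1.5 mm and let go.

>>> {"fn": "arm_command", "kwargs": {
  "deltas": [
    [0,0,0,0,0,-0.15,1],
    [0,0,0,0,0,-0.15,-1],
    [0,0,0,0,0,-0.15,-1],
    [0,0,0,0,0,-0.15,-1],
    [0,0,0,0,0,-0.15,-1],
    [0,0,0,0,0,-0.15,-1],
    [0,0,0,0,0,-0.15,-1],
    [0,0,0,0,0,-0.15,-1]
  ]
}}

```text
time_s: 6.47
tcp_pos: [0.5889, 0.1, 0.3293]
ee_rot: [[-0.117, -0.988, 0.097], [-0.757, 0.152, 0.635], [-0.643, 0.001, -0.766]]
wrist_force: [-0.7, 0.5, -0.2]
gripper_width: 0.981
gripper_force: 0.0
```

>>> {"fn": "arm_command", "kwargs": {
  "deltas": [
    [0,0,0,0,0,0,-1],
    [0,0,0,0,0,-2,-1],
    [0,0,0,0,0,-5,-1],
    [0,0,0,0,0,-9,-1],
    [0,0,0,0,0,-12,-1],
    [0,0,0,0,0,-14,-1],
    [0,0,0,0,0,-14,-1],
    [0,0,0,0,0,-14,-1]
  ]
}}

```text
time_s: 7.13
tcp_pos: [0.5754, 0.0106, 0.4374]
ee_rot: [[-0.116, -0.988, 0.099], [-0.757, 0.153, 0.636], [-0.643, -0.001, -0.766]]
wrist_force: [0.6, 0.2, -1.4]
gripper_width: 1.001
gripper_force: 0.0
```

```bash
python3 - <<'E'
from h import *
s=sense();print(s["gripper_width"],s["wrist_force"],s["tcp_pos"],s["joints"])
c,d=capture("side"),capture("top")
pickle.dump(c,open("side1.pkl","wb"));pickle.dump(d,open("top1.pkl","wb"))
# stop foot along line: predicted outfeed
I=rin(-.175,0,.2776)
a=crop(c,240,130,100,150,4);b=crop(d,200,110,160,110,2.5)
out=np.zeros((600,800,3),np.uint8);out[:,:400]=a;out[:275,400:]=b
b2=crop(d,290,140,70,55,400/70);out[286:600,400:]=b2[:314]
cv2.imwrite("pics/after.png",out)
E
```

```text
1.0010736381330494 [ 0.6347  0.1587 -1.3514] [0.5754 0.0106 0.4374] [ -5.1376  13.2288  19.8926 -39.9824 -92.7114  -7.0433]
```

View pics/after.png

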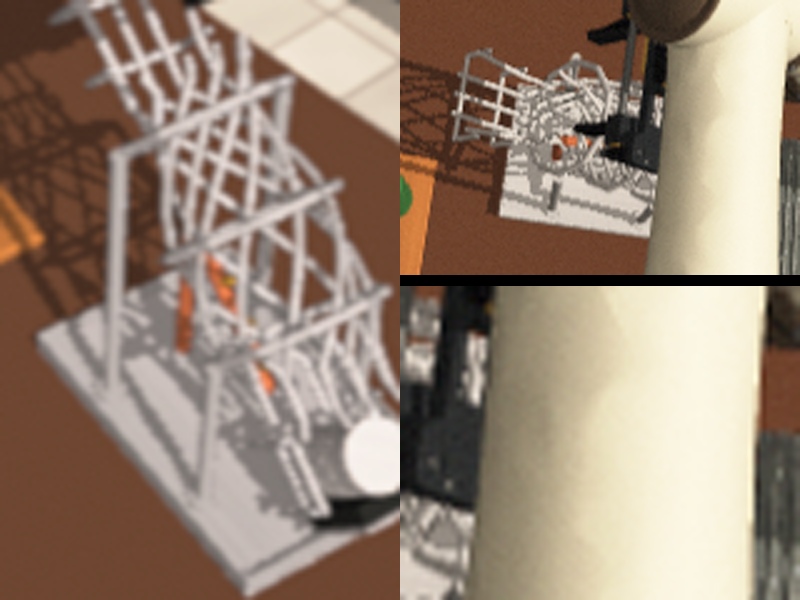

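The tin has come through. Its closed base shows as a white disc at side crop (385,455), at the stop and mouth down. I'll locate it numerically.

```bash
python3 - <<'E'
from h import *
from scipy.optimize import least_squares
c=load("side1");g=c["pixels"].min(2)
m=(g>200).astype(np.uint8);m[:, :320]=0
n,l,st,ce=cv2.connectedComponentsWithStats(m)
i=[k for k in range(1,n) if abs(ce[k][0]-337)<6 and abs(ce[k][1]-244)<6]
for k in i: print(st[k],ce[k])
k=max(i,key=lambda k:st[k][4]); uv=ce[k]
I=rin(-.175,0,.2776)
r=least_squares(lambda v:proj(c,I+v[0]*DN+v[1]*EY+.089*NN)[0]-uv,[.37,0]).x
B=I+r[0]*DN+r[1]*EY+.089*NN
print("slope dist",r[0],"lateral",r[1],"base centre",B,"rinser x",(B-RO)@EX)
# expected disc extent for untilted axis
a=np.linspace(0,2*np.pi,60);q=proj(c,[B+.027*(np.cos(x)*DN+np.sin(x)*EY) for x in a]);print("pred bbox",q.min(0),q.max(0))
R=Rt(-NN,-EY)
print("TCP grasp",B-.020*NN)
plan(B+.10*NN,R)
E
```

```text
[326 233  18  20 251] [334.1873 243.1912]
slope dist 0.3568795467759438 lateral -0.0024483523530620496 base centre [ 0.5428 -0.1886  0.1164] rinser x 0.15559369093263314
pred bbox [325.6055 233.5191] [342.6562 252.9366]
TCP grasp [ 0.5447 -0.1758  0.1011]
row [ 0.002   0.0005 -0.0027] [36.03  0.08  1.38] rows 8.6
```

>>> {"fn": "arm_command", "kwargs": {
  "deltas": [
    [0,0,0,4,0,0.2,-1],
    [0,0,0,8,0,0.3,-1],
    [0,0,0,12,0,0.5,-1],
    [0,0,0,16,0,0.6,-1],
    [0,0,0,20,0,0.8,-1],
    [0,0,0,24,0,0.9,-1],
    [0,0,0,28,0,1.1,-1],
    [0,0,0,32,0,1.2,-1]
  ]
}}

```text
time_s: 7.9
tcp_pos: [0.5384, -0.2235, 0.219]
ee_rot: [[-0.117, -0.989, 0.094], [-0.756, 0.15, 0.637], [-0.644, 0.004, -0.765]]
wrist_force: [0.1, -0.4, 0.2]
gripper_width: 0.998
gripper_force: 0.0
```

>>> {"fn": "arm_command", "kwargs": {
  "deltas": [
    [0,0,0,3,0,0,-1],
    [0,0,0,4,0,0,-1],
    [0,0,0,4,0,0,-1],
    [0,0,0,4,0,0,-1],
    [0,0,0,4,0,0,-1]
  ]
}}

```text
time_s: 8.32
tcp_pos: [0.5352, -0.2528, 0.1973]
ee_rot: [[-0.114, -0.989, 0.097], [-0.758, 0.15, 0.635], [-0.642, -0.001, -0.766]]
wrist_force: [-0.4, 0.2, 0.1]
gripper_width: 1.002
gripper_force: 0.0
```

```bash
python3 - <<'E'
from h import *
s=sense();print(s["joints"],s["joint_velocities"].round(1),s["wrist_force"],s["tcp_pos"])
B=rin(-.175,0,.2776)+.357*DN-.0015*EY+.089*NN;R=Rt(-NN,-EY)
plan(B+.10*NN,R);plan(B-.020*NN,R)
E
```

```text
[-29.6172  30.7496  11.6746 -36.9047 -88.0686  28.05  ] [ 0.3 -1.1  0.3  0.  -0.   0.1] [-0.3734  0.1992  0.1417] [ 0.5352 -0.2528  0.1973]
row [-0.0005 -0.0004  0.0011] [0.26 0.12 0.35] rows 0.1
row [-0.0005 -0.0004  0.0011] [ 0.25  0.13 12.35] rows 3.0
```

>>> {"fn": "arm_command", "kwargs": {
  "deltas": [
    [0,0,0,0.2,0.1,3,-1],
    [0,0,0,0.2,0.1,6,-1],
    [0,0,0,0.2,0.1,8,-1],
    [0,0,0,0.2,0.1,9.5,-1],
    [0,0,0,0.2,0.1,10,-1],
    [0,0,0,0.2,0.1,10,-1]
  ]
}}

```text
time_s: 8.82
tcp_pos: [0.5433, -0.19, 0.1189]
ee_rot: [[-0.114, -0.989, 0.096], [-0.758, 0.149, 0.636], [-0.643, 0.0, -0.766]]
wrist_force: [0.4, -0.1, 0.2]
gripper_width: 1.003
gripper_force: 0.0
```

>>> {"fn": "arm_command", "kwargs": {
  "deltas": [
    [0,0,0,0,0,0.8,-1],
    [0,0,0,0,0,1.6,-1],
    [0,0,0,0,0,2.2,-1],
    [0,0,0,0,0,2.2,-1],
    [0,0,0,0,0,2.2,-1]
  ]
}}

```text
time_s: 9.23
tcp_pos: [0.5449, -0.1778, 0.1012]
ee_rot: [[-0.117, -0.988, 0.096], [-0.757, 0.152, 0.635], [-0.643, 0.001, -0.766]]
wrist_force: [-0.5, -0.1, -0.1]
gripper_width: 0.993
gripper_force: 0.0
```

```bash
python3 - <<'E'
from h import *
s=sense();print(s["wrist_force"],s["tcp_pos"])
B=rin(-.175,0,.2776)+.357*DN-.0015*EY+.089*NN;R=Rt(-NN,-EY)
plan(B-.020*NN,R)
c=capture("side");cv2.imwrite("pics/g2.png",crop(c,260,130,150,150,4))
E
```

```text
[-0.4833 -0.1494 -0.0672] [ 0.5449 -0.1778  0.1012]
row [ 0.0003 -0.0002 -0.0015] [-0.13 -0.04  0.13] rows 0.0
```

View pics/g2.png

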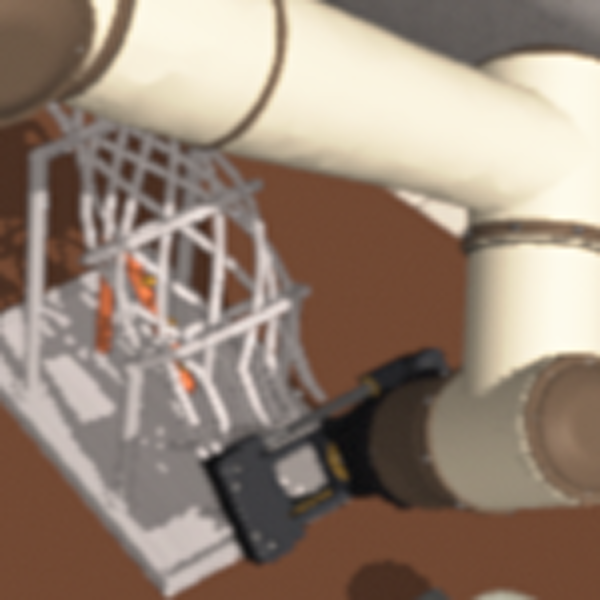

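The tin's base, at (300,465), sits between the fingers, and the arm is clear of the cage. Closing, then lifting square to the slope.

>>> {"fn": "arm_command", "kwargs": {
  "deltas": [
    [0,0,0,-0.1,0,0.1,1],
    [0,0,0,-0.1,0,0.1,1],
    [0,0,0,-0.1,0,0.1,1],
    [0,0,0,-0.1,0,0.1,1],
    [0,0,0,-0.1,0,0.1,1],
    [0,0,0,-0.1,0,0.1,1],
    [0,0,0,-0.1,0,0.1,1],
    [0,0,0,-0.1,0,0.1,1]
  ]
}}

```text
time_s: 9.95
tcp_pos: [0.5453, -0.1765, 0.1012]
ee_rot: [[-0.117, -0.988, 0.097], [-0.757, 0.152, 0.635], [-0.643, 0.001, -0.766]]
wrist_force: [-0.0, -0.7, -0.1]
gripper_width: 0.62
gripper_force: 30.0
```

>>> {"fn": "arm_command", "kwargs": {
  "deltas": [
    [0,0,0,0,0,0,1],
    [0,0,0,0,0,0,1],
    [0,0,0,-0.1,0,-2,1],
    [0,0,0,-0.1,0,-5,1],
    [0,0,0,-0.1,0,-9,1],
    [0,0,0,-0.1,0,-13,1],
    [0,0,0,-0.1,0,-15,1],
    [0,0,0,-0.1,0,-15,1]
  ]
}}

```text
time_s: 10.62
tcp_pos: [0.5317, -0.2749, 0.2208]
ee_rot: [[-0.114, -0.988, 0.104], [-0.761, 0.154, 0.63], [-0.638, -0.007, -0.77]]
wrist_force: [1.3, 0.3, 0.6]
gripper_width: 0.622
gripper_force: 30.0
```

```bash
python3 - <<'E'
from h import *
s=sense();print(s["gripper_width"]*87,s["gripper_force"],s["wrist_force"],s["joints"])
# mat centre/axes from corners
P=np.array([[.602,-.286],[.583,-.472],[.3407,-.4456],[.3565,-.262]]);print(P.mean(0))
ax=P[0]-P[3];print(np.degrees(np.arctan2(ax[1],ax[0])))
R=Rt([0,0,-1],[-.1,1,0])
plan([.445,-.362,.25],R)
E
```

```text
54.096660260999194 29.976966982358135 [1.3061 0.2987 0.5872] [-31.316   30.3751  14.5698 -36.3223 -91.1502  27.4282]
[ 0.4706 -0.3664]
-5.583474835656595
row [0.449  0.5927 1.2624] [ 5.75  7.2  -8.64] rows 11.7
```

>>> {"fn": "arm_command", "kwargs": {
  "deltas": [
    [0.449,0.593,1.262,5.7,7.2,-9.5,1],
    [0.449,0.593,1.262,5.7,7.2,-9.5,1],
    [0.449,0.593,1.262,5.7,7.2,-9.5,1],
    [0.449,0.593,1.262,5.7,7.2,-9.5,1],
    [0.449,0.593,1.262,5.7,7.2,-9.5,1],
    [0.449,0.593,1.262,5.7,7.2,-9.5,1],
    [0.449,0.593,1.262,5.7,7.2,-9.5,1],
    [0.449,0.593,1.262,5.7,7.2,-9.5,1]
  ]
}}

```text
time_s: 11.28
tcp_pos: [0.4432, -0.3627, 0.2521]
ee_rot: [[-0.865, -0.485, 0.127], [-0.458, 0.868, 0.194], [-0.204, 0.11, -0.973]]
wrist_force: [-0.6, -0.1, -0.7]
gripper_width: 0.624
gripper_force: 30.0
```

```bash
python3 - <<'E'
from h import *
s=sense();print(s["joints"],s["tcp_pos"])
R=Rt([0,0,-1],[-.1,1,0]);plan([.445,-.362,.25],R)
E
```

```text
[-30.4145  17.8591  -0.0208 -14.0914 -71.9925 -26.6704] [ 0.4432 -0.3627  0.2521]
row [0.1505 0.1811 0.3969] [-0.14 -0.04  0.24] rows 3.7
```

>>> {"fn": "arm_command", "kwargs": {
  "deltas": [
    [0.15,0.181,0.397,-0.1,0,0.2,1],
    [0.15,0.181,0.397,-0.1,0,0.2,1],
    [0.15,0.181,0.397,-0.1,0,0.2,1],
    [0.15,0.181,0.397,-0.1,0,0.2,1],
    [0.15,0.181,0.397,-0.1,0,0.2,1],
    [0.15,0.181,0.397,-0.1,0,0.2,1],
    [0.15,0.181,0.397,-0.1,0,0.2,1]
  ]
}}

```text
time_s: 11.87
tcp_pos: [0.4448, -0.3623, 0.2505]
ee_rot: [[-0.994, -0.107, 0.002], [-0.107, 0.994, 0.003], [-0.003, 0.003, -1.0]]
wrist_force: [0.0, -0.7, -0.7]
gripper_width: 0.623
gripper_force: 30.0
```

```bash
python3 - <<'E'
from h import *
s=sense();print(s["joints"],s["wrist_force"])
R=Rt([0,0,-1],[-.1,1,0]);plan([.445,-.362,.092],R)
E
```

```text
[-23.094   16.6952  -6.0546  -0.2208 -67.1998 -60.7004] [ 0.0281 -0.7437 -0.6827]
row [0.0027 0.0025 0.0071] [ 0.02 -0.02 15.85] rows 3.8
```

>>> {"fn": "arm_command", "kwargs": {
  "deltas": [
    [0.003,0.002,0,0,0,4,1],
    [0.003,0.002,0,0,0,8,1],
    [0.003,0.002,0,0,0,11.5,1],
    [0.003,0.002,0,0,0,14,1],
    [0.003,0.002,0,0,0,15.5,1],
    [0.003,0.002,0,0,0,15.8,1],
    [0.003,0.002,0,0,0,15.8,1],
    [0.003,0.002,0,0,0,15.8,1]
  ]
}}

```text
time_s: 12.53
tcp_pos: [0.4459, -0.3634, 0.0942]
ee_rot: [[-0.994, -0.105, 0.002], [-0.105, 0.994, -0.003], [-0.002, -0.003, -1.0]]
wrist_force: [0.3, 0.4, -0.2]
gripper_width: 0.617
gripper_force: 30.0
```

>>> {"fn": "arm_command", "kwargs": {
  "deltas": [
    [0,0,0,0,0,0.4,1],
    [0,0,0,0,0,0.8,1],
    [0,0,0,0,0,1.0,1],
    [0,0,0,0,0,1.0,1],
    [0,0,0,0,0,1.0,1]
  ]
}}

```text
time_s: 12.95
tcp_pos: [0.4453, -0.3626, 0.0834]
ee_rot: [[-0.994, -0.105, 0.001], [-0.105, 0.994, -0.002], [-0.001, -0.002, -1.0]]
wrist_force: [-0.4, -0.2, -1.9]
gripper_width: 0.621
gripper_force: 30.0
```

>>> {"fn": "arm_command", "kwargs": {
  "deltas": [
    [0,0,0,0,0,0.1,1],
    [0,0,0,0,0,0.2,1],
    [0,0,0,0,0,0.3,1],
    [0,0,0,0,0,0.3,1]
  ]
}}

```text
time_s: 13.28
tcp_pos: [0.4452, -0.3625, 0.08]
ee_rot: [[-0.994, -0.105, 0.0], [-0.105, 0.994, -0.002], [-0.0, -0.002, -1.0]]
wrist_force: [-0.7, -0.6, -0.6]
gripper_width: 0.623
gripper_force: 30.0
```

>>> {"fn": "arm_command", "kwargs": {
  "deltas": [
    [0,0,0,0,0,0.1,1],
    [0,0,0,0,0,0.2,1],
    [0,0,0,0,0,0.2,1]
  ]
}}

```text
time_s: 13.53
tcp_pos: [0.4452, -0.3625, 0.078]
ee_rot: [[-0.994, -0.105, 0.0], [-0.105, 0.994, -0.002], [-0.0, -0.002, -1.0]]
wrist_force: [-0.3, 0.1, -1.1]
gripper_width: 0.619
gripper_force: 30.0
```

```bash
python3 -c "
from h import *
print(sense()['wrist_force'],sense()['tcp_pos'])"
```

```text
[-0.3447  0.1484 -1.1264] [ 0.4452 -0.3625  0.078 ]
```

>>> {"fn": "arm_command", "kwargs": {
  "deltas": [
    [0,0,0,0,0,0.1,1],
    [0,0,0,0,0,0.2,1],
    [0,0,0,0,0,0.2,1]
  ]
}}

```text
time_s: 13.78
tcp_pos: [0.4452, -0.3625, 0.076]
ee_rot: [[-0.994, -0.105, 0.0], [-0.105, 0.994, -0.002], [-0.0, -0.002, -1.0]]
wrist_force: [0.4, 0.3, -0.3]
gripper_width: 0.62
gripper_force: 30.0
```

>>> {"fn": "arm_command", "kwargs": {
  "deltas": [
    [0,0,0,0,0,0.1,1],
    [0,0,0,0,0,0.2,1],
    [0,0,0,0,0,0.2,1]
  ]
}}

```text
time_s: 14.03
tcp_pos: [0.4459, -0.3631, 0.0757]
ee_rot: [[-0.994, -0.106, 0.002], [-0.106, 0.994, -0.003], [-0.002, -0.004, -1.0]]
wrist_force: [-1.6, -0.4, 6.0]
gripper_width: 0.624
gripper_force: 30.0
```

Contact at 6 N, so the tin stands on the mat. I'll ease off, open, wait and rise.

>>> {"fn": "arm_command", "kwargs": {
  "deltas": [
    [0,0,0,0,0,-0.1,1],
    [0,0,0,0,0,-0.1,-1],
    [0,0,0,0,0,-0.1,-1],
    [0,0,0,0,0,-0.1,-1],
    [0,0,0,0,0,-0.1,-1],
    [0,0,0,0,0,-0.1,-1],
    [0,0,0,0,0,-0.1,-1],
    [0,0,0,0,0,-0.1,-1]
  ]
}}

```text
time_s: 14.7
tcp_pos: [0.4453, -0.3626, 0.0751]
ee_rot: [[-0.994, -0.105, 0.001], [-0.105, 0.994, -0.002], [-0.0, -0.002, -1.0]]
wrist_force: [0.0, 0.4, 0.2]
gripper_width: 0.986
gripper_force: 0.0
```

>>> {"fn": "arm_command", "kwargs": {
  "deltas": [
    [0,0,0,0,0,0,-1],
    [0,0,0,0,0,-2,-1],
    [0,0,0,0,0,-5,-1],
    [0,0,0,0,0,-9,-1],
    [0,0,0,0,0,-13,-1],
    [0,0,0,0,0,-17,-1],
    [0,0,0,0,0,-20,-1],
    [0,0,0,0,0,-20,-1]
  ]
}}

```text
time_s: 15.37
tcp_pos: [0.4478, -0.3642, 0.2836]
ee_rot: [[-0.994, -0.106, 0.013], [-0.106, 0.994, -0.011], [-0.012, -0.012, -1.0]]
wrist_force: [1.1, -1.0, 1.5]
gripper_width: 0.996
gripper_force: 0.0
```

>>> {"fn": "arm_command", "kwargs": {
  "deltas": [
    [0,0,0,0,0,0,-1],
    [0,0,0,8,0,-3,-1],
    [0,0,0,8,0,-3,-1],
    [0,0,0,8,0,-3,-1],
    [0,0,0,8,0,-3,-1]
  ]
}}

```text
time_s: 15.78
tcp_pos: [0.3639, -0.3705, 0.3051]
ee_rot: [[-0.995, -0.103, 0.001], [-0.103, 0.995, -0.002], [-0.001, -0.002, -1.0]]
wrist_force: [0.1, -0.5, -0.2]
gripper_width: 0.999
gripper_force: 0.0
```

```bash
python3 - <<'E'
from h import *
print(sense()["wrist_force"],sense()["tcp_pos"])
c,d=capture("side"),capture("top")
cv2.imwrite("pics/end.png",np.vstack([np.hstack([crop(c,125,110,145,110,2.7)[:297,:390],crop(c,290,250,145,110,2.7)[:297,:390]]),np.hstack([crop(d,100,150,145,110,2.7)[:297,:390],crop(d,330,150,145,110,2.7)[:297,:390]])]))
E
```

```text
[ 0.1386 -0.5108 -0.1947] [ 0.3639 -0.3705  0.3051]
```

View pics/end.png

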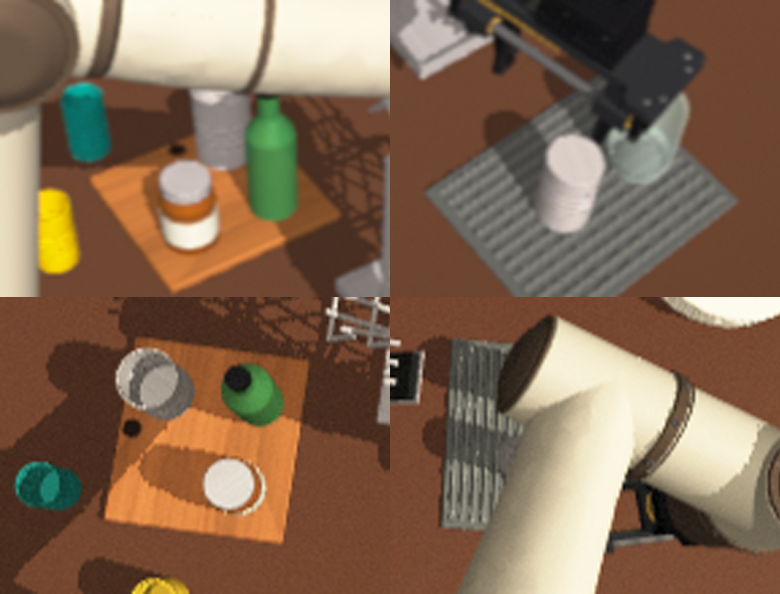

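The tin stands mouth down on the mat (side crop about (570,185)), beside the jar at (650,145). Jar, bottle and big tin stand where they were, and the gripper is clear.

```bash
python3 -c "
from station import *
print(finish_job())"
```

```text
the job is handed in; nothing more can be done
None
```

The small tin went through the rinser, came out turned over, and now stands mouth down on the mat beside the glass jar; the last pictures show nothing else moved, and I handed the job in at about 16 s.

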